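# Shift the field viewer's selector into the third slot

## Task

On the magnet table stands a field viewer whose selector lever now leans in the left-hand leg of its H-shaped gate. Pushing its ball with the fingertips or the outside of the fingers (never taking it between the fingers), and without forcing it, bring it level with the cross channel, push it across to the right, then push it forward, away from the robot, fully home into the third slot (far right), and let go. It must not go into the fourth slot (near right), and the two magnets and the jar beside the viewer are to stay where they lie.

Things in the scene. Friction and masses are not known exactly. Their poses are not given: they have to be found in the camera images.
- selector: The field viewer, fixed to the table: a grey housing 170 (x) by 200 (y) by 100 mm high with the gate plate on top; beyond it (+x) a white plinth, 160 by 220 by 40 mm, with a dark window. Origin on the table straight under the gate's centre; x axis forward along the legs of the H (away from the robot, up to 0.35 rad off), y to the left along the cross channel, z up.
- gate (a point): Centre of the H-shaped gate, on the top of its 150 mm square aluminium plate, 112 mm above the table; axes as the selector's. Slots: 1 far left (+x +y), 2 near left, 3 far right (+x -y), 4 near right. Legs 28 mm left and right of the centre; channels 18 mm wide with corners rounded by 5 mm. The lever's rod, 12 mm thick, runs in them.
- lever: The lever: an upright steel rod, 12 mm thick, with a black plastic ball, 44 mm in diameter, on its end. It turns on a universal pivot inside the housing, 12 mm above the table (this origin), 175 mm below the ball's centre; its z axis runs along the rod to the ball. It stays where it is left (friction: about 2 N at the ball moves it; over 60 N would be forcing it), has no spring, and is held to the H by the gate.
- ball (a point): Centre of the lever's ball (radius 22 mm), about 173 to 187 mm above the table. Below it is only the rod; the plate lies over 30 mm below the ball.
- across (a joint): Lean of the lever to the left or right, rad: -0.29 at the left leg, 0.29 at the right leg (-y side of the selector). It can change only while the lever is in the cross channel (joint fore within about 0.04 of 0; the rounded corners lead it in from up to about 0.06).
- fore (a joint): Lean of the lever forward or back, rad: 0 in the cross channel, 0.29 fully home in a far slot (away from the robot), -0.29 in a near slot. At the start it may be anywhere in the left leg.
- cross_left (a point): Fixed on the selector: where the ball's centre is when the lever is at the left end of the cross channel. 50 mm to the left of the gate's centre.
- cross_right (a point): Fixed on the selector: where the ball's centre is when the lever is at the right end of the cross channel.
- slot3_home (a point): Fixed on the selector: where the ball's centre is when the lever is fully home in the third slot (far right).
- horseshoe: Bystander: loose horseshoe magnet, 83 by 75 mm, 16 mm high, lying to the right of the viewer. Origin under the centre of its bend.
- bar_magnet: Bystander: loose bar magnet, 80 by 22 mm, 15 mm high, lying to the left of the viewer. Origin at the centre of its underside.
- vial: Bystander: loose small jar, 36 mm in diameter, 60 mm high, standing to the left of the viewer beyond the bar magnet. Origin at the centre of its underside.

How it is judged:
By the outcome, as a careful person would: the job done as asked, in the order asked, and still so for the second after the job is handed in, with the robot touching nothing.
It also fails if it takes over 64 s, if anything falls off the work surface, if the arm or the gripper's body presses on something with over 40 N, if the wrist force passes 120 N, or if a joint passes its speed limit or range.

## Robot

A 6-joint arm with a two-finger parallel gripper is mounted at the origin on the work surface. World frame = base frame: x ahead of the robot, y to its left, z up, the work surface at z = 0. Lengths are in m, angles in rad, forces in N, time in s.
With the tool pointing down it reaches from about 0.35 to 1 m from the base axis. Payload 7.1 kg.
Tool frame: the origin (TCP) lies between the finger pads; the fingertips stand 22 mm ahead of it and the grasp point (between the pads) lies 3 mm ahead of it; x points along the fingers, y is the direction in which the jaws open and shut, and the axes are right-handed (so a half turn about x gives the same grasp; the last joint's range is limited). The gripper opens to 85 mm and grips with 20 to 120 N. Pads are 22 mm wide; open, the fingers measure 114 mm over their backs; the gripper's body (76 mm by 85 mm) begins 54 mm behind the grasp point. The pads swing forward as they close: fully open they stand 13 mm farther back than shut.
Start: joints at [1.162, 0.423, 1.63, -0, 1.089, -0.019], TCP at [0.237, 0.578, 0.253] pointing down, gripper open.
Joint ranges: [-3, 3], [-0.9, 2.11], [0.09, 2.58], [-1.31, 4.45], [0.11, 2.69], [-2.54, 2.54]. Speed limits (rad/s): [2.39, 2.39, 3.01, 3.14, 3.14, 3.14].

## Interface

Orientations are given as a rotation vector (axis times angle).
In Python, from rig import manip gives the robot as it stands. The module is installed in compiled form; this text tells all that it offers. Calls block until the motion is done:
- manip.move_to(position, orientation): joint-space move of the TCP to a pose.
- manip.servo_line(position, orientation=None, rate=0.15): straight line of the TCP; orientation=None keeps the orientation; rate is the mean speed in m/s.
- manip.set_joints(angles): joint-space move.
- manip.command_gripper(opening, f_grip=None): finger opening in m; f_grip is the grip in N (None keeps the last); returns when the fingers have stopped.
- manip.hold(seconds).
- manip.solve_ik(position, orientation): joint angles nearest the present ones, or None.
- manip.camera(name): name is "scene" or "side" or "wrist"; returns a dict with "image" (384x512x3 uint8, red, green, blue), "fx", "fy", "cx", "cy" (pixels), "k1" (the pictures are not rectified: a ray, as slopes to the right and down, at radius r is drawn at 1 + k1 r^2 times it, then the intrinsics apply), "cam_to_world" (4x4, takes a point from camera to world coordinates); the wrist camera has in their place "mount" (4x4, takes a point from camera to tool coordinates, whose origin is the TCP and whose axes are the tool frame's). Camera axes: x right, y down, z forward; pixel columns grow to the right and rows downward; lengths in m; the calibration is good to about 2 mm. A picture is of the moment at which its call begins: read the wrist's pose just before it. There is no depth.
A pose or a line that the arm cannot do raises manip.IKError and nothing moves.
- manip.sign_off(): hands the job in, once; it reports no verdict.
Readings, each from a call of its own:
- manip.get_time(): time.
- manip.get_joint_positions(): joint angles.
- manip.get_joint_vel(): joint speeds.
- manip.get_tau(): joint torques, N m.
- manip.get_position(): TCP position.
- manip.get_ee_rot(): TCP orientation.
- manip.get_contact_force(): force on the tool from outside, world axes, zero at the start.
- manip.get_torque(): the same for the moment, N m.
- manip.get_width(): finger opening in m.
Only numpy, scipy, OpenCV 4.12 (cv2) and the standard library are available. Lean on these libraries where they do the work, as an engineer would, in place of code of your own. Each camera call takes 0.05 s, during which the arm holds its last target.

## Working session

There is one attempt and no reset: what is moved stays moved. The work goes in short steps, each a Python script; the robot and the scene stay as the last script left them, time stands still between calls to the robot, and variables do not carry over. Pictures are saved under pics/ and viewed, and the job is handed in when it is done.

```bash
mkdir -p pics; python3 - <<'E'
from rig import manip
import cv2,numpy as np,pickle
d={}
for n in("scene","side","wrist"):
    c=manip.camera(n);d[n]=c
    cv2.imwrite(f"pics/{n}0.png",cv2.cvtColor(c["image"],cv2.COLOR_RGB2BGR))
    print(n,c["fx"],c["fy"],c["cx"],c["cy"],c["k1"]);print(np.round(c.get("cam_to_world",c.get("mount")),3))
pickle.dump(d,open("c0.pkl","wb"))
print(manip.get_time(),manip.get_position(),manip.get_ee_rot(),manip.get_width())
E
```

```text
scene 471.62182335552507 471.62182335552507 248.556761801075 194.59211975373128 -0.1455156221869896
[[-0.403  0.706 -0.582  1.133]
 [ 0.915  0.307 -0.261  0.288]
 [-0.006 -0.638 -0.77   0.825]
 [ 0.     0.     0.     1.   ]]
side 372.09114628189633 372.09114628189633 255.29422967525585 196.6701415401131 -0.12195203237814442
[[-0.912 -0.294  0.286  0.349]
 [-0.41   0.668 -0.62   0.569]
 [-0.008 -0.683 -0.73   0.765]
 [ 0.     0.     0.     1.   ]]
wrist 264.41190759993094 264.41190759993094 259.6025847772038 189.8509589110769 -0.05652555500952147
[[ 0.001 -0.303  0.953 -0.12 ]
 [ 1.     0.001 -0.001  0.001]
 [-0.001  0.953  0.303 -0.077]
 [ 0.     0.     0.     1.   ]]
0.15 [0.23733169 0.57776697 0.25269726] [ 0.30486647  1.54932892 -0.30675063] 0.08553399486265544
```

View pics/scene0.png

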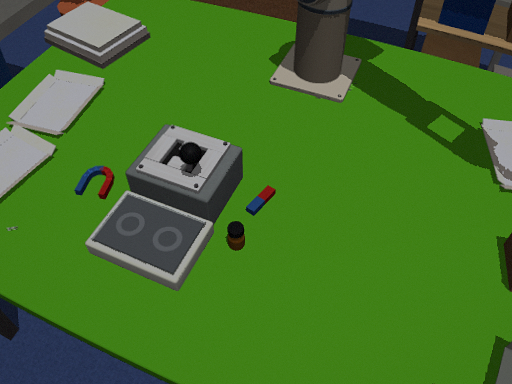

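View pics/side0.png

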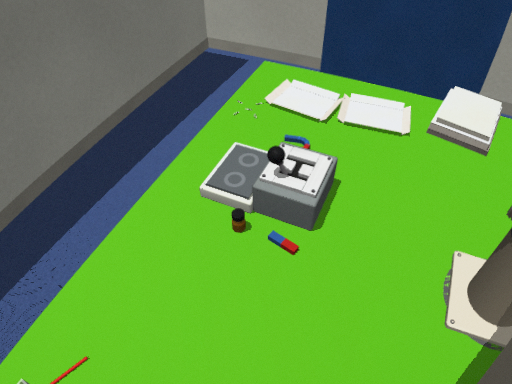

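View pics/wrist0.png

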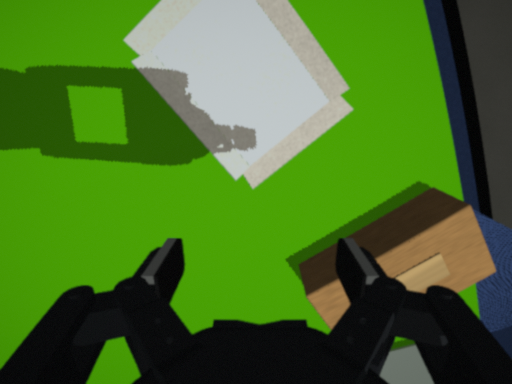

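The scene camera has the ball at about (190,153) and the side camera at about (276,155). The plate is bright around it in both. Next I'll measure the ball and the plate.

```bash
cat > h.py <<'E'
import numpy as np,cv2,pickle
def ray(c,u,v,T=None):
    K=np.array([[c["fx"],0,c["cx"]],[0,c["fy"],c["cy"]],[0,0,1.]])
    p=cv2.undistortPoints(np.array([[[u,v]]],float),K,np.array([c["k1"],0,0,0.]))[0,0]
    T=c["cam_to_world"] if T is None else T; T=np.array(T)
    return T[:3,3],T[:3,:3]@np.array([p[0],p[1],1])
def onz(c,u,v,z,T=None):
    o,d=ray(c,u,v,T); return o+d*(z-o[2])/d[2]
def tri(rs):
    A=np.zeros((3,3));b=np.zeros(3);
    for o,d in rs:
        d=d/np.linalg.norm(d);P=np.eye(3)-np.outer(d,d);A+=P;b+=P@o
    x=np.linalg.solve(A,b)
    return x,[np.linalg.norm((np.eye(3)-np.outer(d,d)/(d@d))@(x-o)) for o,d in rs]
def blob(m,seed):
    n,l,s,ce=cv2.connectedComponentsWithStats(m.astype(np.uint8))
    j=min(range(1,n),key=lambda i:np.hypot(*(ce[i]-seed))+ (1e3 if s[i,4]<15 else 0)); return l==j,ce[j],s[j]
E
python3 - <<'E'
from h import *
d=pickle.load(open("c0.pkl","rb"))
for n,(u,v) in(("scene",(190,153)),("side",(276,155))):
    im=d[n]["image"]; x0,y0=u-75,v-45
    cr=im[y0:y0+110,x0:x0+150]
    cv2.imwrite(f"pics/{n}crop.png",cv2.cvtColor(cv2.resize(cr,None,fx=5,fy=5,interpolation=cv2.INTER_CUBIC),cv2.COLOR_RGB2BGR));print(n,x0,y0)
    m=im.max(2)<40; w=np.zeros_like(m);w[v-14:v+15,u-14:u+15]=1
    b,ce,s=blob(m&w,(u,v));print("ball",ce,s)
E
```

```text
scene 115 108
ball [189.41036717 153.26349892] [176 143  29  25 463]
side 201 110
ball [275.74056604 155.12264151] [268 147  16  18 212]
```

```bash
python3 - <<'E'
import cv2
E
ls pics
```

```text
scene0.png
scenecrop.png
side0.png
sidecrop.png
wrist0.png
```

View pics/scenecrop.png

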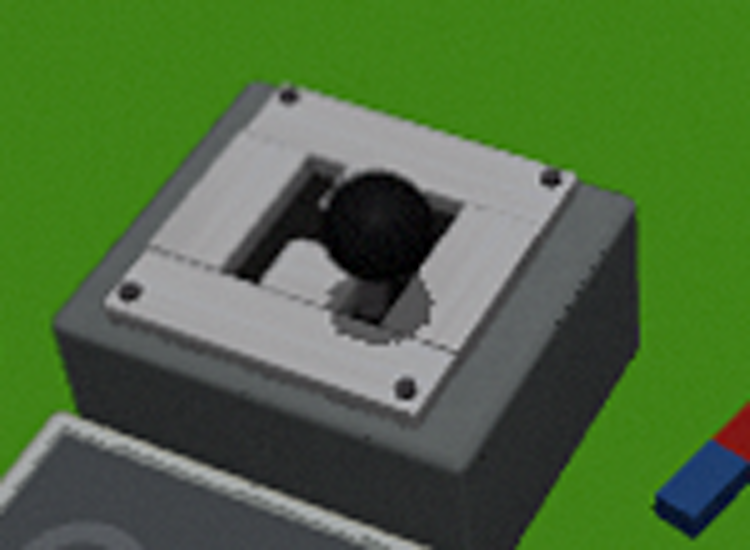

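View pics/sidecrop.png

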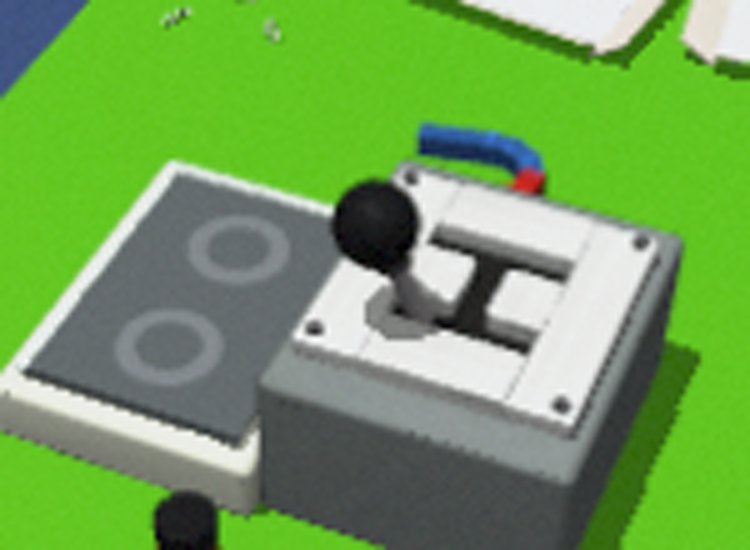

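The crops are clear: lever in the far-left slot, with four corner screws visible in both views. From those I'll get the ball position and the gate frame.

```bash
cat > geo.py <<'E'
from h import *
d=pickle.load(open("c0.pkl","rb"))
S,D=d["scene"],d["side"]
f=lambda p,o:(p[0]/5+o[0]-.4,p[1]/5+o[1]-.4)
# order: far-left? labelled by matching: nearR, nearL, farR, farL
sc=[f(p,(115,108)) for p in((289,96),(551,178),(129,292),(405,388))]
sd=[f(p,(201,110)) for p in((641,243),(561,405),(411,178),(314,328))]
P=[];
for a,b in zip(sc,sd):
    x,e=tri([ray(S,*a),ray(D,*b)]);P.append(x);print(np.round(x,4),np.round(e,4),np.round(onz(S,*a,.113)[:2],4),np.round(onz(D,*b,.113)[:2],4))
P=np.array(P);nR,nL,fR,fL=P
g=P.mean(0);xv=(fR+fL-nR-nL)[:2];yv=(nL+fL-nR-fR)[:2]
print("gate",g,"sides",[np.linalg.norm(v) for v in(fR-nR,fL-nL,nL-nR,fL-fR)],"yaws",np.arctan2(xv[1],xv[0]),np.arctan2(-yv[0],yv[1]))
yaw=(np.arctan2(xv[1],xv[0])+np.arctan2(-yv[0],yv[1]))/2
X=np.array([np.cos(yaw),np.sin(yaw)]);Y=np.array([-X[1],X[0]])
b,e=tri([ray(S,*f((380,225),(115,108))),ray(D,*f((376,226),(201,110)))])
r=b[:2]-g[:2];print("ball",b,e,"local",r@X,r@Y,"yaw",yaw)
E
python3 geo.py
```

```text
[ 0.482  -0.1915  0.1125] [0.0011 0.0011] [ 0.4834 -0.19  ] [ 0.4818 -0.1925]
[ 0.4837 -0.0597  0.1127] [0.0008 0.0008] [ 0.4846 -0.0588] [ 0.4835 -0.0604]
[ 0.6141 -0.1928  0.1125] [0.0009 0.0009] [ 0.6151 -0.1915] [ 0.6139 -0.1935]
[ 0.6154 -0.061   0.1129] [0.0005 0.0005] [ 0.6159 -0.0604] [ 0.6154 -0.0616]
gate [ 0.54881878 -0.12625479  0.11267232] sides [np.float64(0.1321140910158119), np.float64(0.13174298824963215), np.float64(0.131862198743401), np.float64(0.13181853084600545)] yaws -0.010056799224899621 -0.011484765136716155
ball [ 0.59076164 -0.07866979  0.17535886] [np.float64(0.0005319603185822224), np.float64(0.0005319603185821404)] local 0.04142790236525925 0.04803398712209945 yaw -0.010770782180807889
```

```bash
cat > mv.py <<'E'
from h import *
from rig import manip
from scipy.spatial.transform import Rotation as Ro
g=np.array([0.5488,-0.1263]);yaw=-0.0108
X=np.array([np.cos(yaw),np.sin(yaw)]);Y=np.array([-X[1],X[0]])
Rm=np.array([[0,0,0],[0,0,0],[-1,0,0]],float)
R0=Ro.from_rotvec([0.30486647,1.54932892,-0.30675063]).as_matrix()
def W(x,y,z): return np.r_[g+x*X+y*Y,z]
def L():
    p=manip.get_position();r=p[:2]-g;return np.array([r@X,r@Y,p[2]])
def go(x,y,z=.182,rate=.1): manip.servo_line(W(x,y,z),rate=rate)
def F():
    f=np.array(manip.get_contact_force());return np.array([f[:2]@X,f[:2]@Y,f[2]])
def shot(k):
    o={}
    for n in("scene","side"):
        c=manip.camera(n);o[n]=c
    s=np.hstack([cv2.resize(o["scene"]["image"][90:250,80:280],None,fx=2,fy=2),cv2.resize(o["side"]["image"][90:250,190:390],None,fx=2,fy=2)])
    cv2.imwrite(f"pics/{k}.png",cv2.cvtColor(s,cv2.COLOR_RGB2BGR))
    pickle.dump(o,open(f"{k}.pkl","wb"))
E
python3 - <<'E'
from mv import *
print(R0.round(2))
# tool z along +-X: keep sense of start (start azimuth 67deg)
zs=np.sign(R0[:2,2]@np.array([np.cos(1.18),np.sin(1.18)]))
z=np.r_[zs*X,0];x=np.array([0,0,-1.]);y=np.cross(z,x)
rv=Ro.from_matrix(np.c_[x,y,z]).as_rotvec();print("rv",rv)
manip.command_gripper(0,20)
print(manip.get_width(),manip.get_time())
print(manip.solve_ik(W(.1,.049,.30),rv),manip.solve_ik(W(.1,.049,.182),rv),manip.solve_ik(W(-.06,-.05,.182),rv))
manip.move_to(W(.105,.049,.30),rv)
go(.105,.049,.182)
manip.hold(.3)
print(L(),F(),manip.get_time());shot("a1")
E
```

```text
[[-0.    0.38  0.92]
 [-0.    0.92 -0.38]
 [-1.   -0.   -0.  ]]
rv [ 0.00848229  1.57077968 -0.00848229]
0.00010060478173763345 0.9167
[-0.13832905  0.42036103  1.52013999  0.          1.20109164 -1.69832538] [-0.13832905  0.54638677  1.60980447  0.          0.98540142 -1.69832538] [-0.36826282  0.36968543  1.91620269  0.          0.85570453 -1.92825914]
[0.10512443 0.04898225 0.18238123] [-0.49892052 -0.68119515  0.24404338] 5.3
```

View pics/a1.png

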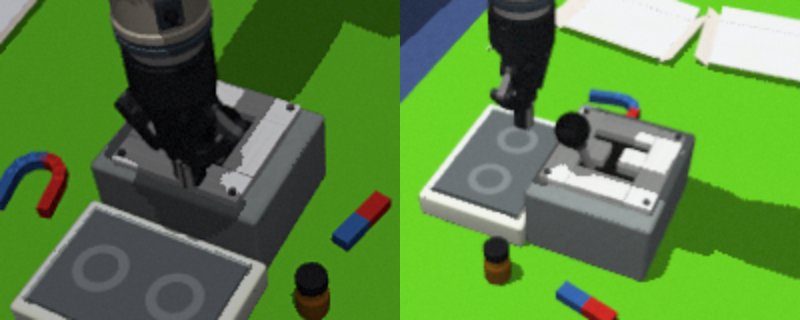

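The closed fingertips are just beyond the ball on its +x side. In the side view the tip is at about (523,120) and the ball at (573,130). Next I push back slowly, watching the force.

```bash
python3 - <<'E'
from mv import *
go(.085,.049,rate=.08); manip.hold(.2); print(L(),F())
x=.085
while x>.050:
    x-=.003; go(x,.049,rate=.06); f=F(); print(round(x,3),L().round(4),f.round(1))
    if abs(f[0])>25: break
print(manip.get_time());shot("a2")
E
```

```text
[0.08546698 0.04895356 0.18214526] [-0.09949636 -0.46774552 -0.60173577]
0.082 [0.0818 0.049  0.1819] [ 0.9 -0.6 -0.4]
0.079 [0.0788 0.049  0.182 ] [-0.4 -0.7 -0.5]
0.076 [0.0758 0.049  0.182 ] [ 0.  -1.   1.2]
0.073 [0.0733 0.049  0.1823] [ 1.9 -0.2 -0.3]
0.07 [0.0703 0.0491 0.1824] [2.6 1.4 1.7]
0.067 [0.0676 0.0492 0.1825] [4.7 2.  2.4]
0.064 [0.0637 0.049  0.1819] [1.6 1.7 2.4]
0.061 [0.0601 0.0489 0.1815] [1.7 0.4 0.7]
0.058 [0.0574 0.0489 0.1817] [ 1.3 -0.4  0.2]
0.055 [0.0548 0.0489 0.182 ] [1.8 0.1 0.8]
0.052 [0.0518 0.049  0.182 ] [ 2.4 -0.3  1.4]
0.049 [0.0488 0.049  0.182 ] [ 2.6 -0.2  0.7]
9.0
```

View pics/a2.png

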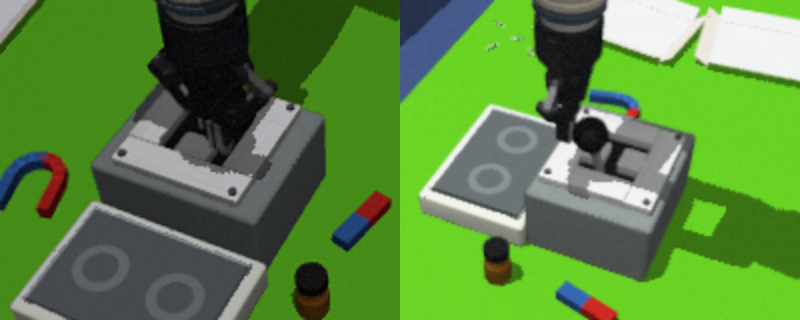

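The ball follows: contact came at about x=0.0735, so the ball's centre is about 32.5 mm behind the TCP. I'll continue to the cross channel and check from the side camera.

```bash
cat >> mv.py <<'E'
def ballside(c,seed,n=12,thr=40):
    im=c["image"];u,v=seed;m=im.max(2)<thr;w=np.zeros_like(m);w[v-n:v+n+1,u-n:u+n+1]=1
    return m&w
E
python3 - <<'E'
from mv import *
for x in(.045,.041,.037,.034):
    go(x,.049,rate=.05);print(L().round(4),F().round(1))
go(.075,.049,rate=.12);go(.075,.125,rate=.2)
manip.hold(.1);print(L(),manip.get_time());shot("a3")
c=pickle.load(open("a3.pkl","rb"))
s=np.hstack([cv2.resize(c["scene"]["image"][108:208,140:240],None,fx=4,fy=4,interpolation=2),cv2.resize(c["side"]["image"][110:210,230:330],None,fx=4,fy=4,interpolation=2)])
cv2.imwrite("pics/a3b.png",cv2.cvtColor(s,cv2.COLOR_RGB2BGR))
E
```

```text
[0.0446 0.049  0.1819] [2.  0.1 1.1]
[0.0406 0.049  0.1819] [ 1.8 -0.2  0.5]
[0.0366 0.049  0.1819] [1.2 0.1 0.9]
[0.0338 0.049  0.182 ] [1.3 0.3 0.7]
[0.07483156 0.12398372 0.18204842] 11.225
```

View pics/a3b.png

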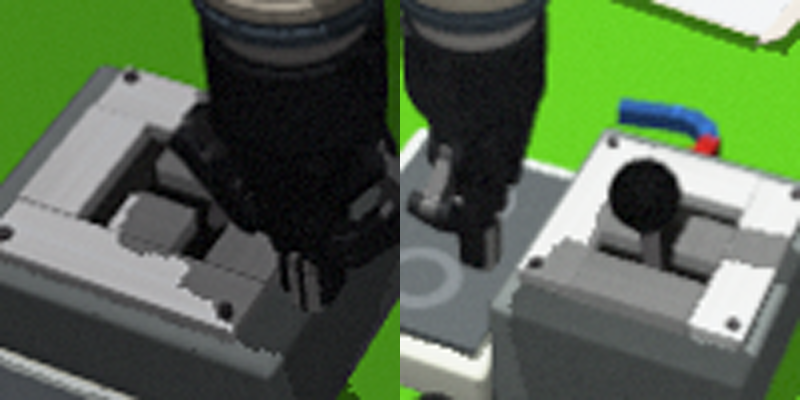

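```bash
python3 - <<'E'
from mv import *
c=pickle.load(open("a3.pkl","rb"))["side"]
p=onz(c,245/4+230-.4,194/4+110-.4,.1797);r=p[:2]-g;print(r@X,r@Y)
E
```

```text
0.002199165751677875 0.0483615840427181
```

In the side view the ball is at local (0.002, 0.048), so it's level with the cross channel (tolerance about ±7 mm). Now I push it across.

```bash
python3 - <<'E'
from mv import *
go(0.,.122,rate=.15);go(0,.098,rate=.1);manip.hold(.2);print(L().round(4),F().round(1))
y=.098;ct=None
while y>.03:
    y-=.003;go(0,y,rate=.06);f=F();print(round(y,3),L().round(4),f.round(1))
    if np.linalg.norm(f)>15:break
print(manip.get_time());shot("a4")
E
```

```text
[1.000e-04 9.830e-02 1.819e-01] [0.5 0.1 0.2]
0.095 [0.    0.095 0.182] [-0.1  0.1  0.4]
0.092 [-0.      0.0918  0.182 ] [ 0.1  0.1 -1.5]
0.089 [0.     0.0888 0.182 ] [-0.4  0.1 -0.7]
0.086 [0.     0.0858 0.182 ] [-0.2  1.   0.1]
0.083 [0.     0.0831 0.1821] [0.3 2.1 0.5]
0.08 [1.000e-04 8.000e-02 1.822e-01] [-0.   2.5  1.9]
0.077 [1.000e-04 7.690e-02 1.821e-01] [-0.5  2.4  2.3]
0.074 [-0.      0.0738  0.182 ] [0.  2.7 3.4]
0.071 [-0.      0.0708  0.182 ] [0.7 2.4 2.4]
0.068 [-1.000e-04  6.780e-02  1.819e-01] [0.2 2.  1.9]
0.065 [-0.      0.0648  0.182 ] [0.6 2.4 2. ]
0.062 [0.0002 0.0618 0.1823] [-0.9  2.6  4.6]
0.059 [0.0005 0.0589 0.1827] [-0.2  3.9  7.7]
0.056 [0.0007 0.0559 0.183 ] [-0.9  2.8  9.7]
0.053 [0.001  0.0529 0.1833] [-0.8  3.5 12. ]
0.05 [0.0012 0.0498 0.1835] [-1.1  3.1 13. ]
0.047 [0.0013 0.0468 0.1837] [-0.9  2.3 15.1]
16.8167
```

View pics/a4.png

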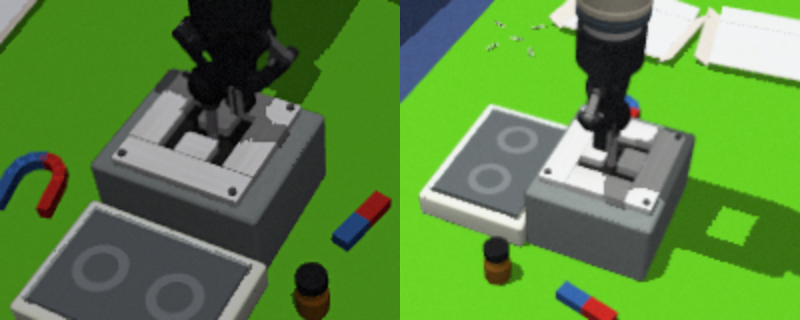

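Fz rose to 15 N while the lateral force stayed at about 3 N. The rising ball is touching the finger linkage above the pad. I'll back off and raise the tool 12 mm, keeping the tip below the ball's equator, before continuing.

```bash
python3 - <<'E'
from mv import *
go(0,.07,rate=.08);go(0,.07,.194);manip.hold(.2);print(L().round(4),F().round(1))
go(0,.052,.194,rate=.1)
y=.052
while y>-.0125:
    y-=.004;go(0,y,.194,rate=.06);f=F();print(round(y,3),L().round(4),f.round(1))
    if np.linalg.norm(f)>15:break
print(manip.get_time());shot("a5")
E
```

```text
[-0.0003  0.0699  0.1936] [-0.  -1.1  0.8]
0.048 [-1.000e-04  4.810e-02  1.939e-01] [ 0.3  1.1 -0.3]
0.044 [-0.      0.044   0.1941] [0.  1.6 1. ]
0.04 [1.000e-04 3.980e-02 1.941e-01] [-0.6  2.1  2. ]
0.036 [0.     0.0357 0.194 ] [-0.6  1.8  0.9]
0.032 [-0.      0.0318  0.194 ] [-0.1  0.8  1.5]
0.028 [-0.      0.0277  0.194 ] [0.8 1.1 0.9]
0.024 [-0.      0.0237  0.194 ] [-0.1  0.7  0. ]
0.02 [-0.      0.0197  0.194 ] [-0.6  1.7  1.3]
0.016 [-0.      0.0157  0.194 ] [0.4 1.4 0.4]
0.012 [-0.      0.0118  0.194 ] [0.3 2.  0.2]
0.008 [-1.000e-04  7.800e-03  1.939e-01] [-0.6  0.6 -0.1]
0.004 [-1.000e-04  3.800e-03  1.939e-01] [ 0.   1.  -0.2]
-0.0 [-1.000e-04 -2.000e-04  1.939e-01] [-0.1  0.8 -1.6]
-0.004 [-0.     -0.0042  0.194 ] [-0.2  0.6 -0.7]
-0.008 [ 0.     -0.0083  0.194 ] [-0.2  0.6 -0.3]
-0.012 [ 1.000e-04 -1.230e-02  1.941e-01] [-0.4  1.4  0. ]
-0.016 [ 1.00e-04 -1.63e-02  1.94e-01] [-0.5  1.5 -0.7]
22.4
```

View pics/a5.png

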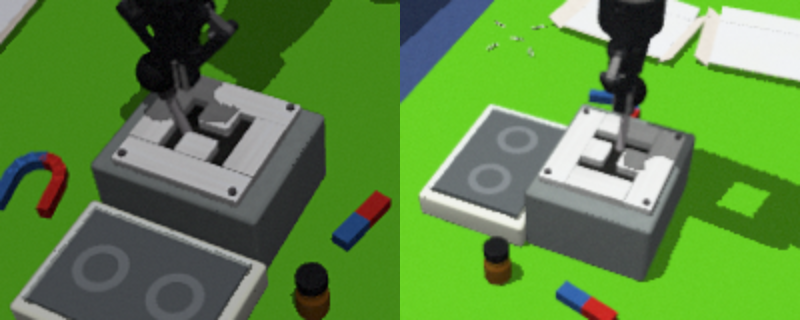

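Low forces and the ball is near the right end. I'll ease on until it meets the end stop.

```bash
python3 - <<'E'
from mv import *
y=-.016
while y>-.024:
    y-=.0015;go(0,y,.194,rate=.04);manip.hold(.05);f=F();print(round(y,4),L().round(4),f.round(1))
    if f[1]>7:break
go(0,.01,.194,rate=.1)
go(-.06,.01,.194,rate=.15);print(manip.get_time());shot("a6")
c=pickle.load(open("a6.pkl","rb"))
s=np.hstack([cv2.resize(c["scene"]["image"][98:198,120:220],None,fx=4,fy=4,interpolation=2),cv2.resize(c["side"]["image"][100:200,240:340],None,fx=4,fy=4,interpolation=2)])
cv2.imwrite("pics/a6b.png",cv2.cvtColor(s,cv2.COLOR_RGB2BGR))
E
```

```text
-0.0175 [-1.000e-04 -1.730e-02  1.939e-01] [ 0.5  2.4 -0.5]
-0.019 [-1.000e-04 -1.870e-02  1.939e-01] [ 0.4  4.6 -1.3]
-0.0205 [-0.0002 -0.0199  0.1937] [ 0.2  6.5 -2.4]
-0.022 [-0.0003 -0.0211  0.1936] [ 0.7  8.7 -1.9]
24.7167
```

View pics/a6b.png

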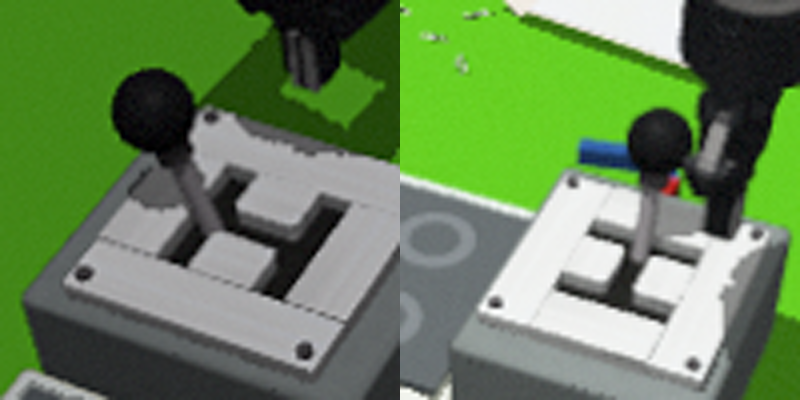

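```bash
python3 - <<'E'
from mv import *
c=pickle.load(open("a6.pkl","rb"))
b,e=tri([ray(c["scene"],153/4+120-.4,111/4+98-.4),ray(c["side"],260/4+240-.4,138/4+100-.4)]);r=b[:2]-g
print("ball",r@X,r@Y,b[2],e)
go(-.065,.0,.186,rate=.15);go(-.065,-.049,.184,rate=.15);go(-.040,-.049,.184);manip.hold(.1);print(L().round(4),F().round(1))
x=-.040
while x<.0205:
    x+=.003 if x<.01 else .0015;go(x,-.049,.184,rate=.06);f=F();print(round(x,4),L().round(4),f.round(1))
    if np.linalg.norm(f)>12:break
print(manip.get_time());shot("a7")
E
```

```text
ball 0.0032889199057559216 -0.05003628505208708 0.1807735509930186 [np.float64(0.0017247796673689841), np.float64(0.0017247796673689388)]
[-0.0406 -0.0485  0.1838] [-0.6 -0.4  0.8]
-0.037 [-0.037  -0.049   0.1841] [ 0.1 -0.5  0.5]
-0.034 [-0.0338 -0.0491  0.184 ] [ 0.3 -0.6 -0.6]
-0.031 [-0.031  -0.049   0.1839] [-0.5 -0.  -0.6]
-0.028 [-0.0281 -0.049   0.1839] [-1.   0.6 -0.3]
-0.025 [-0.0249 -0.049   0.184 ] [-1.1 -0.4  0.5]
-0.022 [-0.0218 -0.049   0.184 ] [-1.5 -0.2 -0.1]
-0.019 [-0.0188 -0.049   0.184 ] [-0.8  0.1  0.4]
-0.016 [-0.0158 -0.049   0.184 ] [-0.9 -0.4 -0.8]
-0.013 [-0.0128 -0.049   0.184 ] [-0.8  0.3  0.1]
-0.01 [-0.0098 -0.049   0.184 ] [-0.8 -0.4 -0.1]
-0.007 [-0.0067 -0.049   0.184 ] [-0.3 -1.3 -0.7]
-0.004 [-0.0036 -0.049   0.184 ] [-0.7 -0.4  0. ]
-0.001 [-0.0007 -0.0489  0.184 ] [-0.3 -0.7 -0.1]
0.002 [ 0.0022 -0.0489  0.184 ] [-0.6  1.6  0.6]
0.005 [ 0.0052 -0.0489  0.184 ] [-1.3  0.7 -0.7]
0.008 [ 0.0082 -0.049   0.184 ] [-1.6  0.   0.2]
0.011 [ 0.0112 -0.049   0.184 ] [-0.6  0.5 -0.4]
0.0125 [ 0.0126 -0.049   0.184 ] [-0.7  0.6 -0.2]
0.014 [ 0.0141 -0.049   0.184 ] [-0.4  1.2 -1.5]
0.0155 [ 0.0156 -0.049   0.184 ] [-2.3  0.5 -0.5]
0.017 [ 0.0171 -0.049   0.184 ] [-1.7  0.8 -0.8]
0.0185 [ 0.0184 -0.049   0.1839] [-1.6 -0.1 -0.3]
0.02 [ 0.0197 -0.0489  0.1838] [-3.4  0.8 -1.7]
0.0215 [ 0.021  -0.0488  0.1836] [-5.   0.1 -2.1]
32.0417
```

View pics/a7.png

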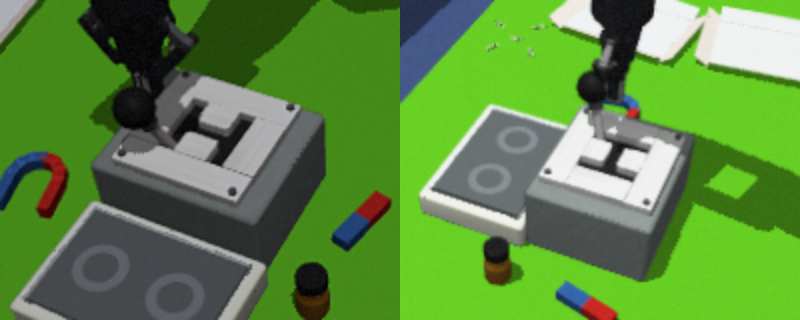

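Resistance is rising, so the stop is close. I'll press to about 15 N to be sure it's home, then back off and measure.

```bash
python3 - <<'E'
from mv import *
x=.0215
while x<.032:
    x+=.0015;go(x,-.049,.184,rate=.04);manip.hold(.05);f=F();print(round(x,4),L().round(4),f.round(1))
    if -f[0]>14:break
go(-.03,-.049,.184,rate=.1);go(-.10,-.0,.24,rate=.15);manip.hold(.2);print(L().round(3),F().round(1),manip.get_time());shot("a8")
c=pickle.load(open("a8.pkl","rb"))
s=np.hstack([cv2.resize(c["scene"]["image"][98:198,120:220],None,fx=4,fy=4,interpolation=2),cv2.resize(c["side"]["image"][100:200,240:340],None,fx=4,fy=4,interpolation=2)])
cv2.imwrite("pics/a8b.png",cv2.cvtColor(s,cv2.COLOR_RGB2BGR))
E
```

```text
0.023 [ 0.0222 -0.0488  0.1835] [-5.6  1.8 -3.5]
0.0245 [ 0.0233 -0.0487  0.1833] [-6.7  0.3 -3.4]
0.026 [ 0.0244 -0.0486  0.1831] [-7.5  1.  -4.8]
0.0275 [ 0.0255 -0.0486  0.1829] [-8.7  0.5 -4.8]
0.029 [ 0.0266 -0.0485  0.1827] [-9.2  2.1 -4.1]
0.0305 [ 0.0276 -0.0484  0.1825] [-10.7   1.3  -5.1]
0.032 [ 0.0287 -0.0484  0.1823] [-12.2   0.6  -6. ]
[-0.1   -0.     0.239] [-0.2 -0.5  0.4] 36.0417
```

View pics/a8b.png

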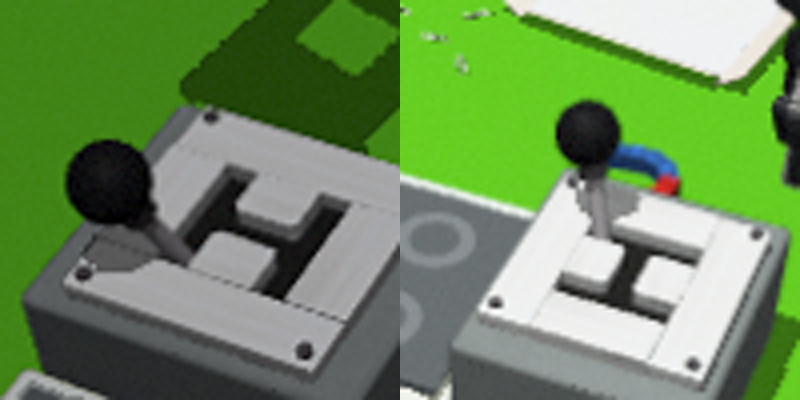

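View pics/a8.png

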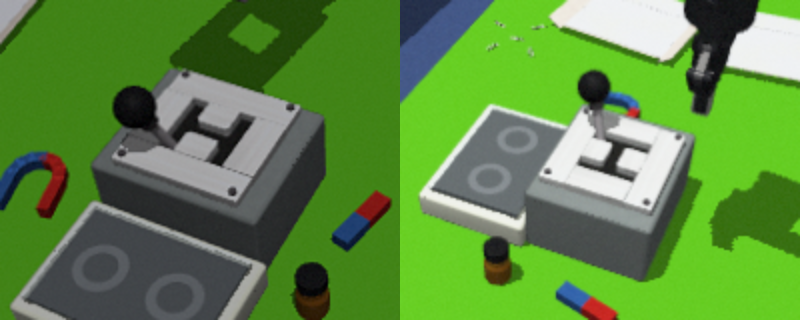

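```bash
python3 - <<'E'
from mv import *
c=pickle.load(open("a8.pkl","rb"))
rs=[ray(c["scene"],108/4+120-.4,183/4+98-.4),ray(c["side"],188/4+240-.4,133/4+100-.4)]
b,e=tri(rs);r=b[:2]-g
print("ball",r@X,r@Y,b[2],e)
for o,d in rs:
    p=o+d*(.1756-o[2])/d[2];r=p[:2]-g;print(r@X,r@Y)
c0=pickle.load(open("c0.pkl","rb"))
for n in("scene","side"):
    for nm,f in(("red",lambda i:(i[...,0]>90)&(i[...,1]<60)&(i[...,2]<60)),("blue",lambda i:(i[...,2]>110)&(i[...,0]<70)&(i[...,1]<110))):
        out=[]
        for cc in(c0,c):
            m=f(cc[n]["image"].astype(int));m[:120]=0 if n=="side" else m[:120];m[260:]=0
            k,l,s,ce=cv2.connectedComponentsWithStats(m.astype(np.uint8));out.append([(tuple(ce[i].round(1)),s[i,4]) for i in range(1,k) if s[i,4]>12])
        print(n,nm,out)
# jar: displacement check
for n,(u,v) in(("scene",(236,235)),("side",(238,220))):
    print(n,"jar diff",np.abs(c0[n]["image"][v-18:v+18,u-14:u+14].astype(int)-c[n]["image"][v-18:v+18,u-14:u+14]).mean())
E
```

```text
ball 0.05106263935625993 -0.04811411243427271 0.17186594272392602 [np.float64(0.0009034709659585846), np.float64(0.0009034709659585428)]
0.05485126294118568 -0.044394089433732895
0.04945418897645649 -0.04482622439987773
scene red [[((np.float64(106.0), np.float64(179.8)), np.int32(175)), ((np.float64(266.2), np.float64(192.3)), np.int32(127))], [((np.float64(106.0), np.float64(179.8)), np.int32(175)), ((np.float64(266.2), np.float64(192.3)), np.int32(127))]]
scene blue [[((np.float64(95.7), np.float64(168.2)), np.int32(18)), ((np.float64(87.3), np.float64(173.6)), np.int32(38)), ((np.float64(79.2), np.float64(186.2)), np.int32(18)), ((np.float64(255.2), np.float64(202.8)), np.int32(70))], [((np.float64(86.5), np.float64(176.2)), np.int32(101)), ((np.float64(254.9), np.float64(203.1)), np.int32(113))]]
side red [[((np.float64(306.1), np.float64(146.2)), np.int32(16)), ((np.float64(288.7), np.float64(246.0)), np.int32(151))], [((np.float64(306.2), np.float64(146.1)), np.int32(14)), ((np.float64(288.8), np.float64(246.1)), np.int32(151))]]
side blue [[((np.float64(122.0), np.float64(196.0)), np.int32(5008)), ((np.float64(296.2), np.float64(138.0)), np.int32(59)), ((np.float64(276.0), np.float64(236.9)), np.int32(95))], [((np.float64(120.6), np.float64(197.3)), np.int32(3998)), ((np.float64(300.0), np.float64(138.9)), np.int32(27)), ((np.float64(276.0), np.float64(236.9)), np.int32(94))]]
scene jar diff 2.7040343915343916
side jar diff 4.608465608465608
```

```bash
python3 - <<'E'
from rig import manip
manip.sign_off();print(manip.get_time())
E
```

```text
the job is handed in; nothing more can be done
the job is handed in; nothing more can be done
```

The lever is in the third slot (far right), and I handed the job in at about 36 s with the gripper clear of everything. I used closed fingers throughout: I pushed the ball back out of slot 1 to the cross channel, across to the right-hand stop, then forward to the end stop.

**Final position:** the two cameras put the ball at local (0.051, −0.048), against about (0.05, −0.05) for fully home. The measured height was 0.172 m, about 3.5 mm below the expected 0.1756 m. That is more than the 2 mm calibration error, but the stop was also felt. The force climbed steadily to about 12 N and I ended the push there, just short of the 14–15 N I was aiming for.

**Order:** before the cross push the side camera had the ball at local x = 0.002. At the right end the two cameras had it at (0.003, −0.050). The lever never went toward slot 4.

**Forces:** during the cross push the rising ball touched the finger linkage, giving 15 N upward. I backed off, raised the tool 12 mm and carried on at low force. All readings stayed under about 16 N.

**Bystanders:** the magnets' red halves stayed within 0.1 px of their starting positions in both views. Their blue halves couldn't be compared in every view because light and overlap had changed. For the jar I only compared image patches, and the differences were small.

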